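Re-divide the parts tray for a guide rail

ROBOT

A 7-joint arm with a two-finger parallel gripper is mounted at the origin on the work surface. World frame = base frame: x ahead of the robot, y to its left, z up, the work surface at z = 0. Lengths are in mm, angles in rad, forces in N, time in s.
With the tool pointing down it reaches from about 400 to 750 mm from the base axis. Payload 19.5 kg.
Tool frame: the origin (TCP) lies midway between the tips of the shut fingers; the grasp point (between the pads) lies 19 mm behind it; z points along the fingers, y is the line along which they close (so a half turn about z gives the same grasp; the last joint's range is limited). The gripper opens to 85 mm and grips with 20 to 120 N. Pads are 22 mm wide; open, the fingers measure 114 mm over their backs; the gripper's body (76 mm by 85 mm) begins 54 mm behind the grasp point. The pads swing forward as they close: fully open they stand 13 mm farther back than shut.
Start: joints at [1.261, 0.707, -0.028, 1.485, 0.022, 0.951, -0.075], TCP at [152.145, -554.479, 231.268] pointing down, gripper open.
Joint ranges: [-2.71, 2.71], [-0.32, 2.16], [-1.57, 1.52], [0, 2.45], [-1.46, 4.6], [0, 2.02], [-2.83, 2.83]. Speed limits (rad/s): [1.89, 1.89, 2.57, 2.57, 3.01, 3.01, 3.01].

INTERFACE

Orientations are given as a 3x3 rotation matrix whose columns are the frame's x, y, z axes.
In Python, from bench import env gives the robot as it stands. The module is installed in compiled form; this text tells all that it offers. Calls block until the motion is done:
- env.move_pose(position, orientation): joint-space move of the TCP to a pose.
- env.movel(position, max_speed=150, rotation=None, until_force=None): straight line of the TCP; rotation=None keeps the orientation; max_speed is the mean speed in mm/s. With until_force (N) it stops when the force on the tool has changed by that much, and returns True; else False.
- env.goto_joints(angles): joint-space move.
- env.release() and env.grasp(force=None): open the fingers fully, or close them until they stop; force is the grip in N (None keeps the last).
- env.wait(seconds).
- env.inverse_kinematics(position, orientation): joint angles nearest the present ones, or None.
- env.observe(): the state.
- env.camera(name): name is "scene" or "top" or "wrist"; returns the picture (400x640x3 uint8, red, green, blue); there is no depth.
- env.camera_model(name): a dict with "fx", "fy", "cx", "cy" (pixels), "world_from_camera" (4x4, takes a point from camera to world coordinates); the wrist camera has in their place "mount" (4x4, takes a point from camera to tool coordinates, whose origin is the TCP and whose axes are the flange's). Camera axes: x right, y up, looking along -z (the intrinsics and any distortion apply to the point x, -y, -z); pixel columns grow to the right and rows downward; lengths in mm; the calibration is good to about 2 mm. A picture is of the moment at which its call begins: read the wrist's pose just before it. camera_model takes no time and is no camera call.
A pose or a line that the arm cannot do raises env.MotionError and nothing moves.
- env.job_done(): hands the job in; it is judged then, once.
The state is a dict: "clock": time; "joint_positions": joint angles; "dq": joint speeds; "tau": joint torques, N m; "tcp_pos": TCP position; "eef_rot": TCP orientation; "force": force on the tool from outside, world axes, zero at the start; "wrist_torque": the same for the moment, N m; "opening": opening from 0.0 (shut) to 1.0 (fully open); "finger_force": force on a finger pad.
Only numpy, scipy, OpenCV 4.12 (cv2) and the standard library are available. Lean on these libraries where they do the work, as an engineer would, in place of code of your own. Each camera call takes 0.05 s, during which the arm holds its last target. There are 200 camera calls.

TASK

Slide the tray's divider towards the bracket, far enough that the long guide rail will fit in the other compartment but without pinching the bracket, which stays lying loose in its own. Then lay the guide rail flat on the tray floor in the long compartment, carriage upward, and let go. Do not knock the lamp above the tray, and leave the blank, the carton and the screwdriver where they are.

Things in the scene. Friction and masses are not known exactly. Their poses are not given: they have to be found in the camera images.
- station: Fixed grey plastic parts tray on a flat aluminium base, left or right of the robot. Origin: centre of the base's underside, on the bench; z up, y along the tray, roughly towards the robot, x across it. Base 130 (x) x 350 (y) x 6 mm. Tray inside: 70 (x) x 265 (y) mm, its floor 10 mm above the bench; walls 4 mm thick, tops at z = 46 mm.
- lamp: White LED lamp fixed over the tray (origin and axes of station). Head: x = -15 to +15 mm, y = -170 to +170 mm, z = 269 to 301 mm; two posts 18 x 12 mm at x = 0, y = +/-158 mm. It is in the way of a tool coming straight down: reach in under it from beside the tray, tool leaning 30 to 40 degrees across the tray.
- divider (a joint): Position (m) of the tray's sliding black plastic divider: the y of its mid-plane in the axes of station; positive is towards the end where the bracket lies. 0 = middle of the tray. Travel -0.075 to +0.085. It slides stiffly (about 2.5 N) and stays where left. The divider plate is 8 mm thick and fills the tray's width, top at z = 50 mm.
- divider_tab (a point): Point on the divider's upright finger tab, 75 mm above the bench, in the middle of the tab. The tab is 12 mm thick (along the tray's y), 34 mm wide (x) and runs from z = 50 to z = 92 mm. Axes parallel to station.
- rail_center (a point): Centre of the long part, a loose steel linear guide rail on the bench beside the tray, 24 mm above its underside. y along the rail, z up. Rail 160 (y) x 24 (x) x 16 mm high. Its carriage, a block clamped half-way along, is 44 (x) x 45 (y) mm, from 16 to 48 mm above the underside; grip it by its end faces, 45 mm apart along y. Same both ways round. 0.35 to 0.55 kg.
- bracket_center (a point): Centre of the short part, a loose steel angle bracket already lying in the tray at its +y end: base plate 48 (x) x 60 (y) x 6 mm with an upright flange, 32 mm high in all; point 16 mm above its underside. Axes y along its 60 mm length, z up.
- blank_center (a point): Bystander: turned steel blank standing on the bench, 44 mm diameter, 66 mm high; point half-way up.
- carton_center (a point): Bystander: small cardboard carton 80 x 60 x 45 mm; point at its centre.
- screwdriver_grip (a point): Bystander: screwdriver lying on the bench; point on its handle.
Mind the look-alikes: they are no part of the job. Leave any orange look-alike of the part that bears bracket_center alone.

How it is judged (in metres and radians):
On the way:
1. the divider is slid to where the long part fits on one side and the bracket lies loose on the other, the rail not yet in the tray (value of joint divider between 0.03 and 0.066 m and (z of rail_center in the frame of station above 0.045 m or horizontal distance between rail_center and station above 0.15 m)), for 0.2 s.
At the end, for the whole second after the job is handed in: The divider stands between 30 and 66 mm on the bracket's side of the tray's middle; the rail lies flat (within 0.08 rad) on the tray floor (within 5 mm) in the long compartment; the bracket lies flat in the short one; the divider is at rest and everything is released (value of joint divider between 0.03 and 0.066 m and z of rail_center in the frame of station between 0.028 and 0.039 m and y of rail_center in the frame of station between -0.075 and 0 m and x of rail_center in the frame of station between -0.03 and 0.03 m and angle between rail_center's own z axis and vertical below 0.08 rad and y of bracket_center in the frame of station between 0.06 and 0.125 m and x of bracket_center in the frame of station between -0.03 and 0.03 m and z of bracket_center in the frame of station below 0.032 m and angle between bracket_center's own z axis and vertical below 0.1 rad and velocity of joint divider between -0.005 and 0.005 m/s); the robot touches nothing.
It fails at once if the lamp is struck (over 12 N) (contact force between anything else and lamp above 12 N).
It fails at once if a bystander is shifted by more than 40 mm (distance of any of blank_center, carton_center, screwdriver_grip from where it was at the start of the episode above 0.04 m).
It also fails if it takes over 64 s, if anything falls off the work surface, if the arm or the gripper's body presses on something with over 40 N, if the wrist force passes 120 N, or if a joint passes its speed limit or range.

## Working session

There is one attempt and no reset: what is moved stays moved. The work goes in short steps, each a Python script; the robot and the scene stay as the last script left them, time stands still between calls to the robot, and variables do not carry over. Pictures are saved under pics/ and viewed, at most 10 in all, crops included, and the job is handed in when it is done.

```bash
mkdir -p pics; python3 - <<'E'
from bench import env
import cv2,numpy as np
np.set_printoptions(precision=4,suppress=True)
for n in ["scene","top"]:
    im=env.camera(n); cv2.imwrite(f"pics/{n}0.png",im[:,:,::-1])
    print(env.camera_model(n))
print(env.camera_model("wrist")); o=env.observe(); print(o["eef_rot"],o["tcp_pos"],o["clock"])
E
```

```text
{'fx': 398.09814730000863, 'fy': 398.09814730000863, 'cx': 321.1792515943315, 'cy': 193.92100612992766, 'world_from_camera': array([[  -0.6436,   -0.602 ,    0.4725, 1095.9258],
       [   0.7653,   -0.4989,    0.4068,  542.5731],
       [  -0.0092,    0.6234,    0.7818,  918.9764],
       [   0.    ,    0.    ,    0.    ,    1.    ]])}
{'fx': 448.87937349169704, 'fy': 448.87937349169704, 'cx': 321.71363154990763, 'cy': 194.88744646227516, 'world_from_camera': array([[  -0.0012,    0.9984,   -0.0572,  508.2058],
       [  -0.9999,   -0.0017,   -0.01  ,   74.7375],
       [  -0.0101,    0.0571,    0.9983, 1139.258 ],
       [   0.    ,    0.    ,    0.    ,    1.    ]])}
{'fx': 355.8748526479754, 'fy': 355.8748526479754, 'cx': 318.01443199989535, 'cy': 199.79418908777998, 'mount': array([[   0.0004,    0.9576,    0.288 ,   74.0249],
       [   1.    ,   -0.0004,   -0.    ,   -0.3476],
       [   0.0001,    0.288 ,   -0.9576, -141.4039],
       [   0.    ,    0.    ,    0.    ,    1.    ]])}
[[ 0.9644  0.2646 -0.0003]
 [ 0.2646 -0.9644  0.0008]
 [-0.     -0.0009 -1.    ]] [ 152.095  -554.3101  230.898 ] 0.1
```

View pics/scene0.png

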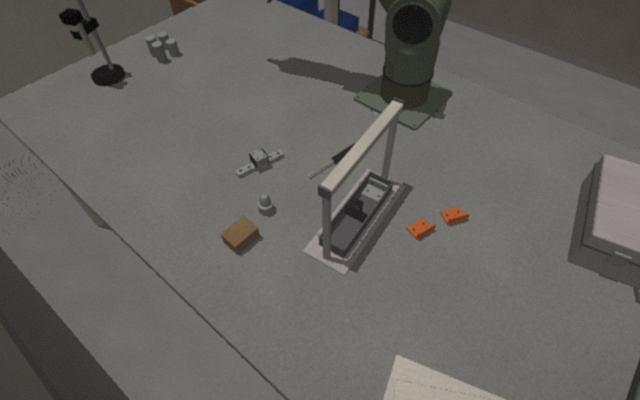

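View pics/top0.png

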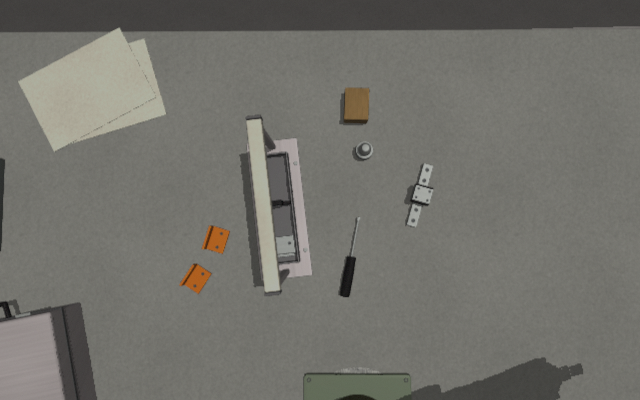

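Scene: the tray and lamp are on the robot's left, at top (275,210). The divider tab is at (281,204) and the grey bracket at (285,245), in the robot-side end. The rail is at (422,195). For the bracket there are three candidates: the grey one in the tray, and orange ones at (216,239) and (196,278). The grey one lying in the tray fits; the orange ones are look-alikes. I'll enlarge to confirm.

```bash
python3 - <<'E'
import cv2,numpy as np
t=cv2.imread("pics/top0.png"); s=cv2.imread("pics/scene0.png")
g=lambda im:np.clip(255*(im/255.)**0.6,0,255).astype(np.uint8)
cv2.imwrite("pics/t1.png",cv2.resize(g(t[110:300,235:445]),None,fx=3.15,fy=3.15,interpolation=cv2.INTER_CUBIC)[:600])
cv2.imwrite("pics/s1.png",cv2.resize(g(s[90:280,225:425]),None,fx=3.15,fy=3.15,interpolation=cv2.INTER_CUBIC)[:600])
E
```

```text
(no output)
```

View pics/t1.png

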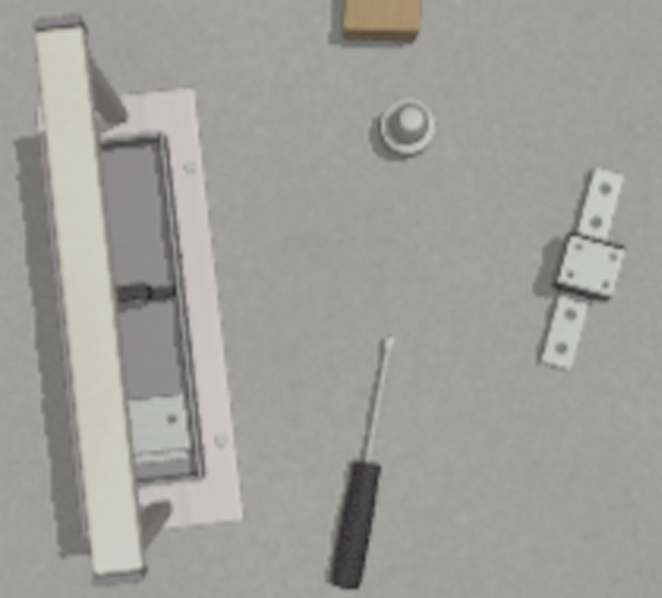

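View pics/s1.png

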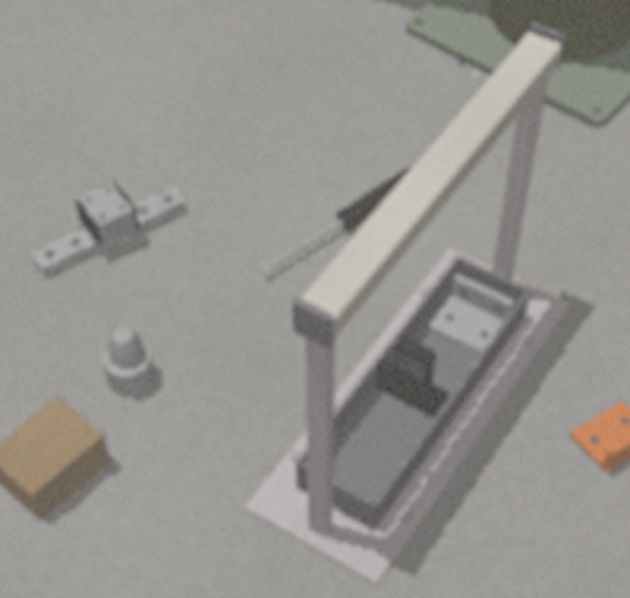

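```bash
cat > h.py <<'E'
from bench import env
import cv2,numpy as np
from scipy.optimize import least_squares
from scipy.spatial.transform import Rotation as R
np.set_printoptions(precision=3,suppress=True)
def cam(n,obs=None):
    m=env.camera_model(n)
    if n!="wrist": T=m["world_from_camera"]
    else:
        P=np.eye(4);P[:3,:3]=obs["eef_rot"];P[:3,3]=obs["tcp_pos"];T=P@m["mount"]
    return m,np.linalg.inv(T)
def proj(c,p):
    m,Ti=c; q=np.atleast_2d(p)@Ti[:3,:3].T+Ti[:3,3]
    return np.c_[m["cx"]+m["fx"]*q[:,0]/-q[:,2], m["cy"]-m["fy"]*q[:,1]/-q[:,2]]
def tri(cs,uvs):
    f=lambda p:np.concatenate([proj(c,p)[0]-uv for c,uv in zip(cs,uvs)])
    s=least_squares(f,[500,0,50]); return s.x,s.fun
def pl(p,v): # v=x,y,yaw -> local points to world
    p=np.atleast_2d(p).astype(float); return p@R.from_euler('z',v[2]).as_matrix().T+[v[0],v[1],v[3] if len(v)>3 else 0]
def fit(obsl,v0):  # obsl: list of (cam,local pts,uv)
    f=lambda v:np.concatenate([(proj(c,pl(p,v))-uv).ravel() for c,p,uv in obsl])
    s=least_squares(f,v0,loss='soft_l1'); return s.x,f(s.x).reshape(-1,2)
E
python3 - <<'E'
from h import *
T=cam("top");S=cam("scene")
t=lambda l:np.array(l)/3.15+[235,110]
s=lambda l:np.array(l)/3.15+[225,90]
o=[(T,[(-65,-175,6),(-65,175,6),(-15,-170,301),(15,-170,301),(-15,170,301),(15,170,301),(-39,-136.5,46),(-39,136.5,46)],t([(194,89),(242,519),(86,17),(36,20),(145,573),(95,578),(165,133),(204,479)])),
(S,[(-65,-175,6),(65,-175,6),(-15,-170,301),(15,-170,301),(15,170,301)],s([(248,505),(378,582),(295,303),(335,320),(562,45)]))]
v,r=fit(o,[490,180,1.57,0]);print("station",v);print(r)
st=v
# divider: top of tab edge at x=-17 (z92), plate at x=-35 z50
for c,p,uv in [(T,(-17,0,92),t([157,292])[None][0]),(T,(-35,0,50),t([177,292])),(S,(17,0,92),s([433,352])),(S,(35,0,50),s([443,392]))]:
    f=lambda d:(proj(c,pl(np.array(p)+[0,d[0],0],st))[0]-uv)
    q=least_squares(f,[0.]);print("div",q.x,q.fun)
o=[(T,[(12,-80,16),(-12,-80,16),(12,80,16),(-12,80,16),(22,-22.5,48),(-22,-22.5,48),(-22,22.5,48),(22,22.5,48)],t([(597,168),(624,175),(541,362),(569,368),(570,235),(624,245),(609,299),(556,287)]))]
v,r=fit(o,[500,-150,1.4,0]);print("rail",v);print(r)
print(tri([T,S],[t([590,267]),s([106,203])]))
print("blank",tri([T,S],[t([410,118]),s([122,330])])[0])
print(proj(S,pl([(0,0,48)],v))*3.15-np.array([225,90])*3.15)
print("brk corner",tri([T,S],[t([128,400]),s([433,320])]),st)
E
```

```text
station [538.202 193.931   1.687  -7.601]
[[ 0.35  -0.135]
 [ 0.877  0.006]
 [-1.14   0.043]
 [-0.86   0.94 ]
 [-0.02   2.356]
 [-0.11   2.64 ]
 [-0.173 -0.508]
 [ 0.024  0.099]
 [-1.396  0.56 ]
 [-0.834  0.454]
 [-1.53   0.567]
 [-1.845  1.424]
 [ 0.912 -1.946]]
div [-9.575] [-2.556  0.288]
div [-9.835] [ 0.064 -0.007]
div [-6.249] [0.684 0.51 ]
div [-9.964] [1.502 1.079]
rail [ 571.824 -160.354    1.287   -5.705]
[[-0.9    0.071]
 [-0.278  0.475]
 [-0.171 -0.501]
 [ 0.192  0.272]
 [ 0.281 -1.537]
 [ 0.525  0.277]
 [ 0.383  0.815]
 [-0.211 -0.393]]
(array([ 570.795, -159.61 ,   43.749]), array([-0.009,  0.008, -0.015, -0.001]))
blank [683.72  -19.24   67.643]
[[104.855 204.281]]
brk corner (array([476.686, 186.726,  47.478]), array([ 4.492, -3.336,  6.482, -0.155])) [538.202 193.931   1.687  -7.601]
```

```bash
cat >> h.py <<'E'
def orient(yaw,th,sgn=1):
    A=R.from_euler('z',yaw).as_matrix(); z=A@[np.sin(th),0,-np.cos(th)]; y=sgn*(A@[0,1.,0]); return np.c_[np.cross(y,z),y,z]
E
python3 - <<'E'
from h import *
print(env.observe()["joint_positions"])
st=[538,194,1.687,0]; ra=[572,-160,1.287,0]
for sgn in(1,-1):
  for th in (30,35,40):
    t=np.radians(th)
    for n,base,p in [("tab-10",st,(0,-10,75)),("tab52",st,(0,52,75)),("tabout",st,(-90,-10,180)),("rail",ra,(0,0,38)),("railflip",None,0),("railup",ra,(-40,0,150)),("in",st,(0,-46,48)),("above",st,(0,-46,100)),("out",st,(-150,-46,150))]:
        if base is None: continue
        O=orient(base[2],t,sgn); P=pl(p,base)[0]+19*O[:,2]
        q=env.inverse_kinematics(P,O); print(sgn,th,n,q if q is None else np.array(q), O[:,0] if n=="in" else "")
    O=orient(ra[2]+np.pi,t,sgn);q=env.inverse_kinematics(pl((0,0,38),ra)[0]+19*O[:,2],O);print(sgn,th,"rail pi",q)
E
```

```text
[ 1.261  0.707 -0.028  1.485  0.022  0.951 -0.076]
1 30 tab-10 [-0.212  1.021  0.13   1.687 -1.065  0.744 -2.25 ] 
1 30 tab52 [-0.141  0.971 -0.016  1.911 -1.169  0.559 -2.074] 
1 30 tabout [-0.152  0.881  0.331  1.61  -0.929  1.047 -2.309] 
1 30 rail [ 0.318  1.143  0.305  1.522 -1.055  0.957 -2.122] 
1 30 railup [ 0.33   0.997  0.433  1.459 -0.952  1.179 -2.227] 
1 30 in [-0.222  1.102  0.161  1.548 -1.043  0.798 -2.306] [ 0.1  -0.86 -0.5 ]
1 30 above [-0.255  1.023  0.233  1.545 -1.018  0.889 -2.366] 
1 30 out [-0.058  0.989  0.351  1.437 -0.903  1.136 -2.297] 
1 30 rail pi [-0.17   1.15   0.329  1.512  0.32   0.685 -0.558]
1 35 tab-10 [-0.164  1.044  0.11   1.684 -1.123  0.803 -2.166] 
1 35 tab52 [-0.094  0.999 -0.024  1.907 -1.228  0.633 -1.977] 
1 35 tabout [-0.106  0.904  0.314  1.603 -0.982  1.106 -2.246] 
1 35 rail [ 0.36   1.169  0.293  1.498 -1.088  1.032 -2.078] 
1 35 railup [ 0.371  1.023  0.421  1.439 -0.996  1.249 -2.184] 
1 35 in [-0.175  1.123  0.137  1.542 -1.098  0.852 -2.23 ] [ 0.095 -0.814 -0.574]
1 35 above [-0.207  1.043  0.207  1.544 -1.076  0.938 -2.291] 
1 3
[... 1793 characters left out ...]
52 -0.659  1.402 -0.055  0.892  0.178] 
-1 35 rail pi [-0.494  1.528  1.285  1.496 -0.935  0.948 -2.697]
-1 40 tab-10 [ 0.206  1.122 -0.566  1.665 -0.415  0.496  0.417] 
-1 40 tab52 [ 0.243  1.092 -0.59   1.89  -0.588  0.331  0.615] 
-1 40 tabout [ 0.41   0.985 -0.694  1.577 -0.191  0.776  0.219] 
-1 40 rail [ 0.812  1.243 -0.638  1.455 -0.117  0.708  0.332] 
-1 40 railup [ 0.861  1.071 -0.626  1.399 -0.177  0.93   0.316] 
-1 40 in [ 0.193  1.199 -0.578  1.52  -0.311  0.558  0.333] [-0.089  0.761  0.643]
-1 40 above [ 0.194  1.111 -0.581  1.526 -0.319  0.622  0.286] 
-1 40 out [ 0.458  1.089 -0.69   1.382 -0.11   0.922  0.24 ] 
-1 40 rail pi [-0.521  1.569  1.309  1.467 -0.869  0.956 -2.782]
```

```bash
cat >> h.py <<'E'
import json
def snap(name):
    o=env.observe(); im=env.camera("wrist"); cv2.imwrite(f"pics/{name}.png",im[:,:,::-1])
    json.dump({k:np.array(o[k]).tolist() for k in("eef_rot","tcp_pos")},open(f"pics/{name}.json","w")); print(name,o["clock"],o["tcp_pos"])
def wcam(name): return cam("wrist",json.load(open(f"pics/{name}.json")))
def gp(base,p,th=35,sgn=1,back=0):
    O=orient(base[2],np.radians(th),sgn); return pl(p,base)[0]+(19-back)*O[:,2],O
E
python3 - <<'E'
from h import *
st=[538,194,1.687,0]; ra=[572,-160,1.287,0]
env.move_pose(*gp(ra,(-70,0,170))); snap("r1")
env.move_pose(*gp(st,(-150,0,190))); snap("d1")
a=cv2.imread("pics/r1.png");b=cv2.imread("pics/d1.png")
env.movel(gp(st,(-110,0,140))[0]); snap("d2")
E
python3 -c "
import cv2,numpy as np
ims=[cv2.imread(f'pics/{n}.png') for n in('r1','d1')]
g=lambda im:np.clip(255*(im/255.)**0.6,0,255).astype(np.uint8)
cv2.imwrite('pics/rd.png',g(cv2.resize(np.vstack(ims),(480,600),interpolation=cv2.INTER_AREA)))
cv2.imwrite('pics/d2b.png',g(cv2.resize(cv2.imread('pics/d2.png'),(800,500))))
"
```

```text
r1 2.0083 [ 555.108 -217.441  154.546]
d1 3.1167 [554.376  54.089 174.258]
d2 3.7417 [549.819  94.478 124.768]
```

View pics/rd.png

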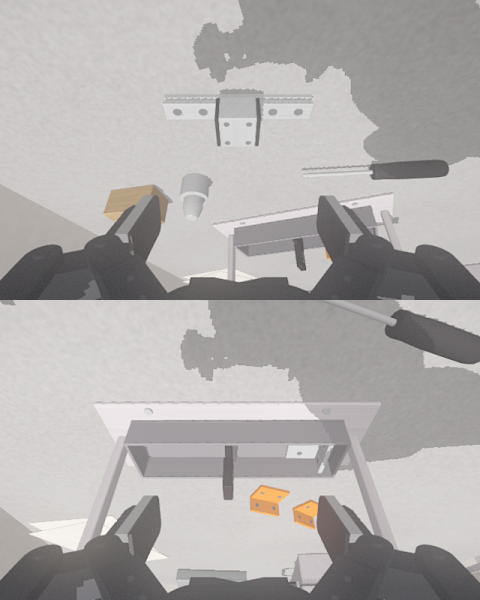

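View pics/d2b.png

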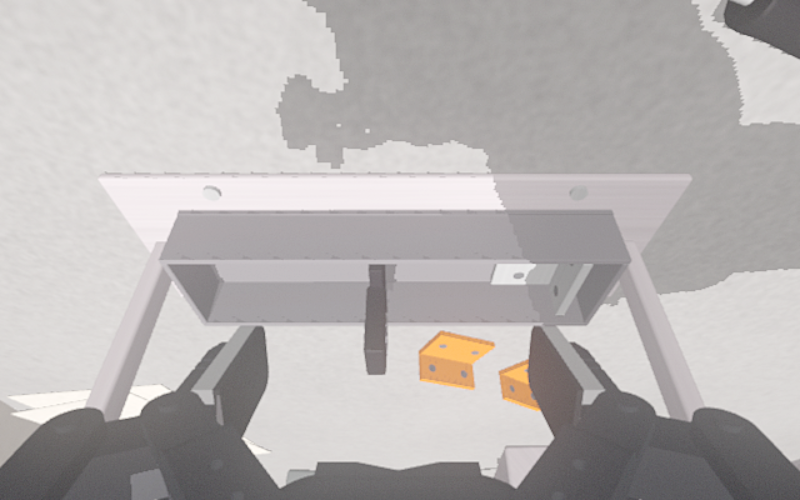

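The wrist pictures show:
- **d2:** the tray with the divider tab's top at (375,374), the grey bracket in the tray at about (525,280), and the orange ones outside it at (455,360) and (520,385). This confirms the grey one.
- **r1:** the rail from (164,108) to (312,108), with the carriage top at (239,133).

```bash
python3 - <<'E'
from h import *
r1,d1,d2=map(wcam,("r1","d1","d2"))
a=lambda l:np.array(l,float)/1.25
b=lambda l:(np.array(l,float)-[0,300])/.75
c=lambda l:np.array(l,float)/.75
o=[(d2,[(-65,-175,6),(-65,175,6),(-39,-136.5,46),(-39,136.5,46),(39,-136.5,46),(39,136.5,46),(-39,-136.5,6),(-39,136.5,6)],a([(100,177),(692,177),(162,262),(630,262),(206,325),(588,325),(180,211),(613,211)])),
(d1,[(-65,-175,6),(-65,175,6),(-39,-136.5,46),(-39,136.5,46),(39,-136.5,46),(39,136.5,46)],b([(95,403),(381,403),(125,443),(352,444),(147,478),(329,477)]))]
v,r=fit(o,[538,194,1.687,0]);print("station",v);print(r.T)
for cc,uv in((d2,a([375.5,374])),(d1,b([228.5,498]))):
    q=least_squares(lambda d:proj(cc,pl((17,d[0],92),v))[0]-uv,[0.]);print("div",q.x,q.fun)
print(tri([d1,d2],[b([228.5,498]),a([375.5,374])]))
o=[(r1,[(-22,-22.5,48),(-22,22.5,48),(22,-22.5,48),(22,22.5,48),(-12,-80,0),(-12,80,0),(12,-80,16),(12,80,16)],c([(219,120),(259,120),(219,146),(258,146),(163,96),(312,96),(164,118),(312,118)]))]
v,r=fit(o,[572,-160,1.287,0]);print("rail",v);print(r.T)
E
```

```text
station [539.01  197.947   1.685  -3.368]
[[ 0.293  0.43  -0.354  1.029  0.481 -1.277  1.784 -1.713 -0.586  0.716
  -0.546 -0.666 -5.549  5.901]
 [ 1.282  1.848 -2.199 -1.81  -0.234  0.041 -1.512 -1.123  1.906  1.818
   0.375 -1.022  0.123  1.407]]
div [-12.899] [ 0.    -0.086]
div [-12.071] [0.    2.295]
(array([551.064, 194.289,  97.922]), array([-0.403, -0.035,  0.323,  0.028]))
rail [ 573.198 -161.001    1.292    2.224]
[[-7.47   3.131 -3.161  1.027  0.719 -0.287  2.509 -3.104]
 [-1.287 -1.471  3.052  2.914 -2.577 -3.22   3.155  2.605]]
```

```bash
cat >> h.py <<'E'
ST=[538.5,196,1.686,0]; RA=[572.7,-160.7,1.289,0]
def rep(s):
    o=env.observe(); l=(np.array(o["tcp_pos"])-19*np.array(o["eef_rot"])[:,2]-[ST[0],ST[1],0])@R.from_euler('z',ST[2]).as_matrix()
    print(s,"t",o["clock"],"grasp pt in st",l,"open",o["opening"],"F",o["force"],"ff",o["finger_force"])
E
python3 - <<'E'
from h import *
env.movel(gp(ST,(-60,-12,115))[0],rotation=gp(ST,(0,0,0))[1]); rep("pre")
env.movel(gp(ST,(-4,-12,77))[0],80,until_force=15); rep("at")
env.grasp(30); rep("gr")
env.movel(gp(ST,(-4,50,77))[0],60); rep("slid")
env.release(); env.wait(0.2); rep("rel")
env.movel(gp(ST,(-60,50,115))[0],120); env.movel(gp(ST,(-120,0,140))[0],150); snap("d3"); rep("out")
im=cv2.imread("pics/d3.png"); cv2.imwrite('pics/d3b.png',cv2.resize(np.clip(255*(im/255.)**0.6,0,255).astype(np.uint8),(800,500)))
E
```

```text
pre t 4.3333 grasp pt in st [-60.742 -12.    115.167] open 1.000866992533103 F [-0.917 -1.2    1.151] ff 0.0
at t 5.3333 grasp pt in st [ -4.464 -12.183  77.185] open 0.9973114909687638 F [-0.473 -0.314  0.09 ] ff 0.0
gr t 5.9917 grasp pt in st [ -4.038 -12.068  77.092] open 0.13099081950160393 F [ 0.108 -0.428  2.278] ff 34.007885456085205
slid t 7.175 grasp pt in st [-4.014 50.209 77.025] open 0.13055459795213747 F [-2.652 -4.036  5.888] ff 34.8774915933609
rel t 8.0833 grasp pt in st [-3.991 49.992 77.006] open 0.9994381683173175 F [ 0.409 -0.463  0.082] ff 0.0
d3 9.5 [550.326  88.513 124.029]
out t 9.55 grasp pt in st [-118.926    0.598  139.679] open 0.9980934563614712 F [-0.706 -0.528 -0.642] ff 0.0
```

View pics/d3b.png

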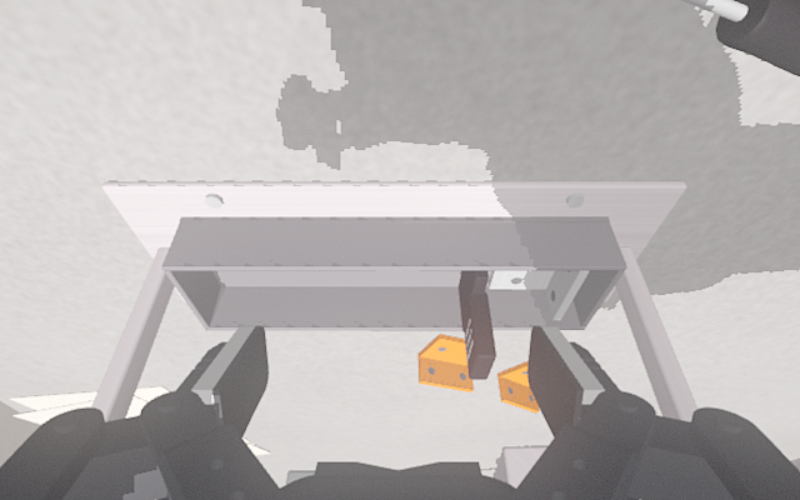

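The divider now stands at about +50 mm: its top is at (482,378), and the bracket is clear behind it at (515,280). Next I fetch the rail.

```bash
python3 - <<'E'
from h import *
env.movel(gp(ST,(-190,-20,180))[0],250)
P,O=gp(RA,(0,0,38),back=90); env.move_pose(P,O); rep("pre")
h=env.movel(gp(RA,(0,0,38))[0],80,until_force=12); rep(f"at {h}")
env.grasp(80); env.wait(0.2); rep("gr")
env.movel(gp(RA,(0,0,60))[0],60); rep("up")
env.movel(gp(RA,(0,0,140))[0],120); rep("lift")
P,O=gp(ST,(-170,-45,150)); env.movel(P,150,rotation=O); rep("carry")
env.movel(gp(ST,(-100,-45,125))[0],120); env.wait(0.2); snap("c1"); rep("c")
im=cv2.imread("pics/c1.png"); cv2.imwrite('pics/c1b.png',cv2.resize(np.clip(255*(im/255.)**0.6,0,255).astype(np.uint8),(800,500)))
E
```

```text
pre t 10.95 grasp pt in st [-404.394   26.273  111.895] open 1.0002558926618321 F [-0.091  0.492  1.388] ff 0.0
at False t 12.225 grasp pt in st [-358.687    7.007   38.345] open 1.0022090555973069 F [-0.002  0.822 -0.206] ff 0.0
gr t 12.8917 grasp pt in st [-358.581    6.959   38.391] open 0.5129833526720771 F [-1.802 -1.325  5.053] ff 82.63871669769287
up t 13.4083 grasp pt in st [-358.259    6.971   60.145] open 0.5111247846215371 F [ 0.074 -0.252 -3.894] ff 81.65467858314514
lift t 14.225 grasp pt in st [-358.069    7.204  139.379] open 0.5162392958200306 F [-0.162 -0.381 -3.467] ff 81.68920040130615
carry t 15.675 grasp pt in st [-171.035  -44.783  149.929] open 0.5128823678770523 F [-0.163  0.607 -4.579] ff 81.65332674980164
c1 16.6417 [593.674 111.902 109.581]
c t 16.6917 grasp pt in st [-100.611  -45.106  125.116] open 0.5153295689160095 F [-0.043  0.962 -5.161] ff 81.66763544082642
```

View pics/c1b.png

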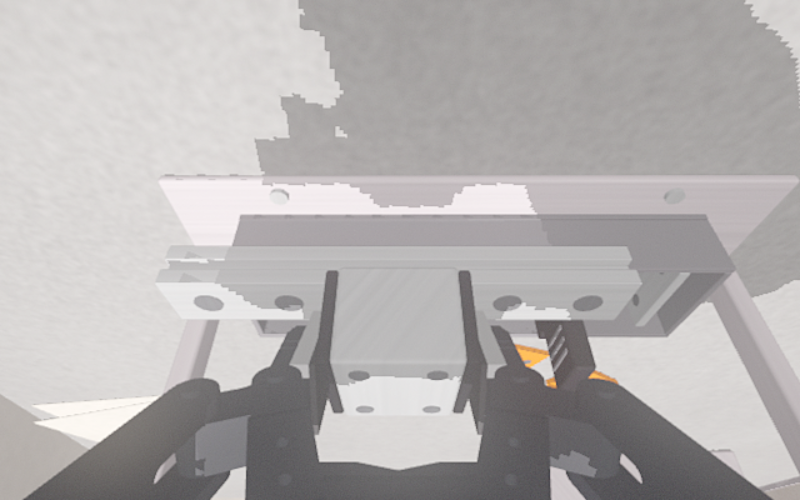

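The rail is held by the carriage, centred (ends at columns 158 and 642), with the tray behind it. I'll fit its tilt and height in the hand before placing.

```bash
python3 - <<'E'
from h import *
c=wcam("c1"); j=json.load(open("pics/c1.json")); O=np.array(j["eef_rot"]); g=np.array(j["tcp_pos"])-19*O[:,2]
L=np.array([(-12,-80,0),(-12,80,0),(-12,-80,16),(-12,80,16),(12,-80,16),(12,80,16),(-22,-22.5,48),(-22,22.5,48),(22,-22.5,48),(22,22.5,48)],float)
uv=np.array([(170,247),(630,248),(158,270),(642,270),(163,320),(632,320),(328,364),(470,364),(338,414),(458,414)])/1.25
A=R.from_euler('z',ST[2])
def f(v): # grasp pt = rail local (v0,v1,v2), pitch about y v3, roll v4, yaw v5
    W=(A*R.from_euler('yxz',v[3:6])).apply(L-v[:3])+g
    return (proj(c,W)-uv).ravel()
s=least_squares(f,[0,0,38,0,0,0],loss='soft_l1'); print(s.x); print(s.fun.reshape(-1,2).T if 0 else f(s.x).reshape(-1,2).T); print(f([0,0,38,0,0,0]).reshape(-1,2).T)
E
```

```text
[-3.862 -0.125 40.129  0.019  0.001  0.001]
[[  1.608  -1.802  -0.748   0.706  17.531 -13.883  -9.663  11.087  -2.639
    5.18 ]
 [ -1.444  -2.191  10.837  10.979  -1.153  -0.959  -0.066   0.045   0.513
    0.628]]
[[ -3.289   2.024  -6.576   5.481  12.572  -9.962 -12.39   13.335  -4.624
    6.508]
 [ -2.368  -3.191  10.248  10.244  -0.079  -0.065   0.006   0.021   3.767
    3.786]]
```

```bash
python3 - <<'E'
from h import *
env.movel(gp(ST,(-70,-43.5,104))[0],120)
h=env.movel(gp(ST,(-2,-43.5,102))[0],100,until_force=10); rep(f"over {h}")
if not h:
    h=env.movel(gp(ST,(-2,-43.5,60))[0],60,until_force=8); rep(f"down {h}")
    if not h:
        h=env.movel(gp(ST,(-2,-43.5,44))[0],20,until_force=8); rep(f"floor {h}")
E
```

```text
over False t 17.9833 grasp pt in st [ -2.695 -43.583 101.908] open 0.5152504893914327 F [ 0.388 -0.525 -4.045] ff 81.76840424537659
down False t 18.8333 grasp pt in st [ -2.031 -43.654  60.26 ] open 0.5145505888941238 F [-0.263  0.61  -3.72 ] ff 81.7681074142456
floor True t 19.425 grasp pt in st [ -2.015 -43.485  48.409] open 0.5155479013013547 F [-1.674 -4.034  7.157] ff 83.04888725280762
```

Contact came at 48.4 mm, which is the 10 mm floor plus the 38.4 mm grip height, so the rail is seated. Releasing and checking.

```bash
python3 - <<'E'
from h import *
env.release(); env.wait(0.2); rep("rel")
env.movel(gp(ST,(-2,-43.5,48),back=80)[0],100); env.movel(gp(ST,(-130,0,150))[0],150); env.wait(.2); snap("e1"); rep("out")
im=cv2.imread("pics/e1.png"); cv2.imwrite('pics/e1b.png',cv2.resize(np.clip(255*(im/255.)**0.6,0,255).astype(np.uint8),(800,500)))
E
```

```text
rel t 20.1167 grasp pt in st [ -2.12  -43.065  47.816] open 0.9945155688680841 F [0.316 0.07  0.211] ff 0.0
e1 22.0833 [552.139  78.422 134.15 ]
out t 22.1333 grasp pt in st [-129.393   -0.037  149.766] open 0.9977107409389376 F [ 0.144 -0.15   0.445] ff 0.0
```

View pics/e1b.png

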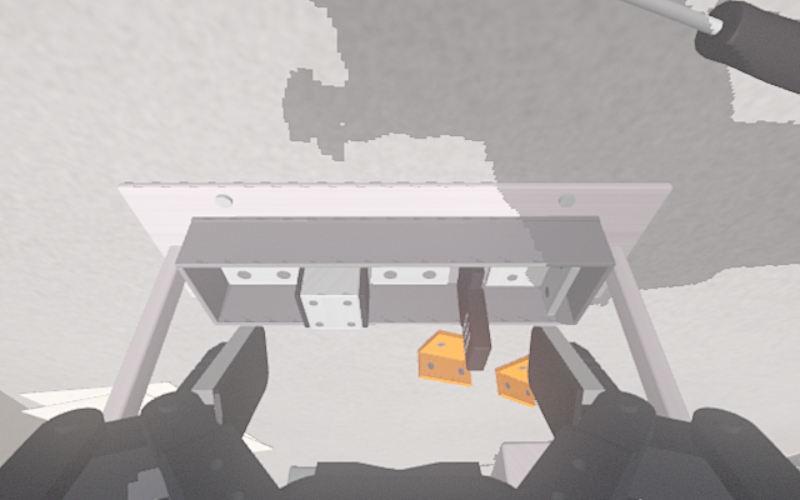

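The rail lies level in the long compartment: its holes at (245,275) and (430,275) are on one line, and the carriage top is at (333,312). The divider stands upright at (475,320) and the bracket lies loose at (515,278). I'll make a quick numeric check and then hand in.

```bash
python3 - <<'E'
from h import *
c=wcam("e1")
print(proj(c,pl([(-22,-66,58),(-22,-21,58),(22,-66,58),(22,-21,58),(-39,-136.5,46),(-39,136.5,46),(17,50,92)],ST))*1.25)
L=np.array([(-22,-22.5,48),(-22,22.5,48),(22,-22.5,48),(22,22.5,48)],float);uv=np.array([(300,297),(368,297),(304,327),(362,327)])/1.25
A=R.from_euler('z',ST[2])
f=lambda v:(proj(c,A.apply(R.from_euler('y',v[2]).apply(L)+[v[0],v[1],10])+[ST[0],ST[1],0])-uv).ravel()
s=least_squares(f,[0,-43,0]);print(s.x,s.fun)
E
```

```text
[[292.917 297.108]
 [364.602 297.068]
 [304.344 330.516]
 [368.137 330.471]
 [175.824 265.717]
 [619.84  265.534]
 [474.955 373.683]]
[ -4.269 -42.455   0.052] [-4.936  0.054 -1.566  0.022  1.302  0.602  6.047  0.566]
```

```bash
python3 -c "
from bench import env
print(env.job_done())"
```

```text
the job is handed in; nothing more can be done
None
```

I handed the job in at about 22 s on the robot's clock: the divider is at about +50 mm, the rail is released flat in the long compartment with its carriage up, and the bracket lies loose in its own; no verdict came back.

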